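Seat the glued glass inlays of three coasters in order

TASK

The glass inlays stand a little proud of their wooden coasters. With the closed fingertips, gently press the amber inlay down level with the wood, then the red one, then the teal one, in that order because the glue was put on in that order; the blue one is not glued yet, so leave it standing proud. Do not pick up or shove the coasters, and leave everything else on the bench where it is.

Things in the scene. Friction and masses are not known exactly. Their poses are not given: they have to be found in the camera images.
- amber_coaster: loose square-edged pale wooden coaster block, 96 x 96 mm (its x, y) and 24 mm high, 0.3 to 0.6 kg, with an amber-orange glass inlay in a recess at its centre. Origin: centre of the underside; z up.
- amber_top (a point): centre of the top face of the glass inlay (amber-orange), 47 x 46 mm (the block's x, y), slightly uneven (about 1 mm); it stands 5 to 8 mm above the wood at the start and goes down with the inlay.
- amber_inlay (a joint): how far the inlay has been pushed in, m: 0 = 8 mm proud of the wood, 0.008 = level with the wood, 0.0095 = end of travel. Starts between 0 and 0.003. Friction fit: it gives at about 3 N and stays where it is left. The glass sits on a soft foam pad that yields about 1 mm per 3 N (9 mm at most) and springs back when let go, so the glass rises again by 1 mm or more after a press.
- red_coaster: loose square-edged pale wooden coaster block, 100 x 100 mm (its x, y) and 24 mm high, 0.3 to 0.6 kg, with a red glass inlay in a recess at its centre. Origin: centre of the underside; z up.
- red_top (a point): centre of the top face of the glass inlay (red), 52 x 52 mm (the block's x, y), slightly uneven (about 1 mm); it stands 5 to 8 mm above the wood at the start and goes down with the inlay.
- red_inlay (a joint): how far the inlay has been pushed in, m: 0 = 8 mm proud of the wood, 0.008 = level with the wood, 0.0095 = end of travel. Starts between 0 and 0.003. Friction fit: it gives at about 3 N and stays where it is left. The glass sits on a soft foam pad that yields about 1 mm per 3 N (9 mm at most) and springs back when let go, so the glass rises again by 1 mm or more after a press.
- teal_coaster: loose square-edged pale wooden coaster block, 96 x 106 mm (its x, y) and 24 mm high, 0.3 to 0.6 kg, with a teal glass inlay in a recess at its centre. Origin: centre of the underside; z up.
- teal_top (a point): centre of the top face of the glass inlay (teal), 44 x 56 mm (the block's x, y), slightly uneven (about 1 mm); it stands 5 to 8 mm above the wood at the start and goes down with the inlay.
- teal_inlay (a joint): how far the inlay has been pushed in, m: 0 = 8 mm proud of the wood, 0.008 = level with the wood, 0.0095 = end of travel. Starts between 0 and 0.003. Friction fit: it gives at about 3 N and stays where it is left. The glass sits on a soft foam pad that yields about 1 mm per 3 N (9 mm at most) and springs back when let go, so the glass rises again by 1 mm or more after a press.
- blue_coaster: loose square-edged pale wooden coaster block, 126 x 94 mm (its x, y) and 24 mm high, 0.3 to 0.6 kg, with a blue glass inlay in a recess at its centre. Origin: centre of the underside; z up.
- blue_top (a point): centre of the top face of the glass inlay (blue, with coloured flecks), 87 x 52 mm (the block's x, y), slightly uneven (about 1 mm); it stands 5 to 8 mm above the wood at the start and goes down with the inlay.
- blue_inlay (a joint): how far the inlay has been pushed in, m: 0 = 8 mm proud of the wood, 0.008 = level with the wood, 0.0095 = end of travel. Starts between 0 and 0.003. Friction fit: it gives at about 3 N and stays where it is left. The glass sits on a soft foam pad that yields about 1 mm per 3 N (9 mm at most) and springs back when let go, so the glass rises again by 1 mm or more after a press.
- frit_jar_1: bystander, loose: small jar with black lid and pink contents, 37 mm across, 48 mm high. Origin: centre of the underside.
- frit_jar_2: bystander, loose: small jar with white lid and pale blue contents, 37 mm across, 48 mm high. Origin: centre of the underside.
- frit_jar_3: bystander, loose: small jar with black lid and cream contents, 37 mm across, 48 mm high. Origin: centre of the underside.
- foil_roll: bystander, loose: dark roll of tape lying flat, 55 mm across, 19 mm high. Origin: centre of the underside.
- tape_roll: bystander, loose: cream roll of masking tape lying flat, 98 mm across, 25 mm high. Origin: centre of the underside.
- bead_box: bystander, loose: small clear bead box standing up, 46 x 16 x 60 mm. Origin: centre of the underside.
- cutter: bystander, loose: black pencil-like glass cutter lying behind the coasters, 158 mm long, 13 mm thick. Origin: centre of the underside.

How it is judged:
On the way, in this order (a step that is already met when the one before it is completed fails the run):
1. the amber inlay is pressed in to within 3 mm of level (value of joint amber_inlay above 0.005 m), for 0.2 s.
2. the red inlay is pressed in to within 3 mm of level (value of joint red_inlay above 0.005 m), for 0.2 s.
3. the teal inlay is pressed in to within 3 mm of level (value of joint teal_inlay above 0.005 m), for 0.2 s.
At the end, for the whole second after the job is handed in: The amber, red and teal inlays are each pushed in by 5 mm or more (level is 8 mm), the blue one by less than 4.5 mm; every coaster lies flat and still within 30 mm of where it started, and every bystander within 30 mm of its place (value of joint each of amber_inlay, red_inlay, teal_inlay above 0.005 m and value of joint blue_inlay below 0.0045 m and distance of each of amber_coaster, red_coaster, teal_coaster, blue_coaster, frit_jar_1, frit_jar_2, frit_jar_3, foil_roll, tape_roll, bead_box, cutter from where it was at the start of the episode below 0.03 m and angle between each of amber_coaster, red_coaster, teal_coaster, blue_coaster's own z axis and vertical below 0.05 rad and height (world z) of each of amber_coaster, red_coaster, teal_coaster, blue_coaster below 0.004 m and linear speed of each of amber_coaster, red_coaster, teal_coaster, blue_coaster below 0.02 m/s); the robot touches nothing.
It fails at once if a coaster is pressed with more than 40 N (contact force between any of the arm, the fingers and amber_coaster above 40 N or contact force between any of the arm, the fingers and red_coaster above 40 N or contact force between any of the arm, the fingers and teal_coaster above 40 N or contact force between any of the arm, the fingers and blue_coaster above 40 N).
It fails at once if a coaster is lifted more than 12 mm, tipped or shoved more than 30 mm (height (world z) of any of amber_coaster, red_coaster, teal_coaster, blue_coaster above 0.012 m or angle between any of amber_coaster, red_coaster, teal_coaster, blue_coaster's own z axis and vertical above 0.2 rad or distance of any of amber_coaster, red_coaster, teal_coaster, blue_coaster from where it was at the start of the episode above 0.03 m).
It fails at once if the blue inlay is pressed in to 4.5 mm or more (value of joint blue_inlay above 0.0045 m).
It fails at once if a bystander is moved more than 30 mm (distance of any of frit_jar_1, frit_jar_2, frit_jar_3, foil_roll, tape_roll, bead_box, cutter from where it was at the start of the episode above 0.03 m).
It also fails if it takes over 48 s, if anything falls off the work surface, if the arm or the gripper's body presses on something with over 40 N, if the wrist force passes 120 N, or if a joint passes its speed limit or range.

ROBOT

A 7-joint arm with a two-finger parallel gripper is mounted at the origin on a cart in front of the work surface, level with it; the furniture and walls round the work are solid. World frame = base frame: x ahead of the robot, y to its left, z up, the work surface at z = 0. Lengths are in m, angles in rad, forces in N, time in s.
With the tool pointing down it reaches from about 0.35 to 0.9 m from the base axis. Payload 8.1 kg.
Tool frame: the origin (TCP) lies at the very end of the fingers, on their centre line; the grasp point (between the pads) lies 19 mm behind it; z points along the fingers, y is the direction in which the jaws open and shut (so a half turn about z gives the same grasp; the last joint's range is limited). The gripper opens to 85 mm and grips with 20 to 120 N. Pads are 22 mm wide; open, the fingers measure 114 mm over their backs; the gripper's body (76 mm by 85 mm) begins 54 mm behind the grasp point. The pads swing forward as they close: fully open they stand 13 mm farther back than shut.
Start: joints at [1.155, 0.434, 0.025, 1.573, -0.012, 1.134, -0.075], TCP at [0.192, -0.595, 0.231] pointing down, gripper open.
Joint ranges: [-2.62, 2.62], [-0.44, 2.09], [-1.27, 1.32], [0.08, 2.57], [-1.32, 4.46], [0.12, 2], [-2.74, 2.74]. Speed limits (rad/s): [2.22, 2.22, 3.01, 3.01, 3.14, 3.14, 3.14].

INTERFACE

Orientations are given as a unit quaternion [x, y, z, w].
In Python, from cell import ctrl gives the robot as it stands.
- The arm moves only by the tool servo_tool, never from a script. Its argument "plan" is a list that holds one entry, the list of rows, each a list of 6 numbers: the shift along the tool's x, y, z in cm, then the turn, a rotation vector about the tool's x, y, z in degrees. In form: [[[x, y, z, wx, wy, wz], ...]]. A call has 1 to 8 rows; each row is the pose to reach, as a shift and turn from the pose measured when the call began, along the tool's axes at that moment; what a row does not reach only later rows make up. A row lasts 1/10 s, in which the tool goes at most 50 mm and 8.59 degrees, less where a joint would pass 70% of its speed; a pose out of reach is approached as far as the arm can. A call with a gripper value outside its range is refused whole. "claw" is the opening, from 0 (shut) to 1 (fully open), set as the call begins (left out, the last holds). The fingers move at their own pace and stop on an object; "force" is the grip in N (left out, the last holds). Time passes only in rows, so rows that repeat a pose let the fingers close. It gives the time, the measured TCP pose, the force and the opening at its end, in the units of the state.
- ctrl.observe(): the state, without advancing time (a new reading comes with each control period).
- ctrl.camera(name): name is "scene" or "top" or "wrist"; returns the picture (420x560x3 uint8, red, green, blue); there is no depth.
- ctrl.camera_params(name): a dict with "fx", "fy", "cx", "cy" (pixels), "cam_to_world" (4x4, takes a point from camera to world coordinates). Camera axes: x right, y up, looking along -z (the intrinsics and any distortion apply to the point x, -y, -z); pixel columns grow to the right and rows downward; lengths in m; the calibration is good to about 2 mm. A picture is of the moment at which its call begins: read the wrist's pose just before it. camera_params takes no time and is no camera call; for the wrist camera it gives the pose at the moment of the call.
- ctrl.finish_job(): hands the job in, once; it reports no verdict.
The state is a dict: "time_s": time; "joints": joint angles; "joint_vel": joint speeds; "joint_efforts": joint torques, N m; "ee_pos": TCP position; "tool_rot": TCP orientation; "contact_force": force on the tool from outside, world axes, zero at the start; "torque": the same for the moment, N m; "width": finger opening in m.
Only numpy, scipy, OpenCV 4.12 (cv2) and the standard library are available. Lean on these libraries where they do the work, as an engineer would, in place of code of your own. Each camera call takes 0.05 s, during which the arm holds its last target.

## Working session

There is one attempt and no reset: what is moved stays moved. The work goes in short steps, Python scripts to look and compute and a tool call to move; the robot and the scene stay as the last step left them, time stands still between calls to the robot, and variables do not carry over. Pictures are saved under pics/ and viewed, and the job is handed in when it is done.

Besides the shell and the picture viewer there is one more tool, called after "Request:" by a JSON object that holds its "op" and its "data", one argument or row to a line. servo_tool: Moves the arm, as the interface text tells. Its arguments: {"type":"object","properties":{"plan":{"type":"array","items":{"type":"array","items":{"type":"array","items":{"type":"number"}}}},"claw":{"type":"number"},"force":{"type":"number"}},"required":["plan"]}

```bash
mkdir -p pics; ls; python3 - <<'E'
from cell import ctrl
import cv2
s=ctrl.observe();print(s)
for n in("scene","top"):
    cv2.imwrite(f"pics/{n}0.png",ctrl.camera(n)[:,:,::-1]);print(n,ctrl.camera_params(n))
E
```

```text
pics
{'time_s': 0.0, 'joints': array([ 1.15539624,  0.43521532,  0.02499488,  1.57413701, -0.01159834,
        1.13397298, -0.07510837]), 'joint_vel': array([ 9.51915928e-04,  8.92040630e-04,  1.22979227e-05,  1.83331983e-06,
       -6.42222388e-04, -6.21371449e-04, -3.29404247e-04]), 'joint_efforts': array([-5.31194764e-04, -6.70476580e+01,  1.02512319e+00, -3.16202044e+01,
        1.57199433e-02,  1.27241708e-02,  1.29289953e-05]), 'ee_pos': array([ 0.19210054, -0.59420216,  0.23051554]), 'tool_rot': array([ 9.87801726e-01,  1.55714870e-01, -1.99408420e-04, -7.68352075e-04]), 'contact_force': array([-0.7130151 , -0.79061457, -0.51436053]), 'torque': array([ 0.06823287,  0.03524436, -0.03781293]), 'width': 0.0854981157843509}
scene {'fx': 427.4360413192509, 'fy': 427.4360413192509, 'cx': 277.2672730417105, 'cy': 204.00743427969954, 'cam_to_world': array([[ 0.84141313,  0.39136683, -0.3726338 ,  0.22230582],
       [-0.54000649,  0.5828835 , -0.60715716, -0.55047928],
       [-0.02041908,  0.71209468,  0.70178645,  0.7165714 ],
       [ 0.        ,  0.        ,  0.        ,  1.        ]])}
top {'fx': 546.1630507866046, 'fy': 546.1630507866046, 'cx': 275.140521534841, 'cy': 210.06360572911672, 'cam_to_world': array([[ 0.01443603,  0.99592285, -0.08904651,  0.45807028],
       [-0.99984468,  0.01527842,  0.00878569,  0.01367552],
       [ 0.01011036,  0.08890585,  0.99598872,  1.49351793],
       [ 0.        ,  0.        ,  0.        ,  1.        ]])}
```

View pics/scene0.png

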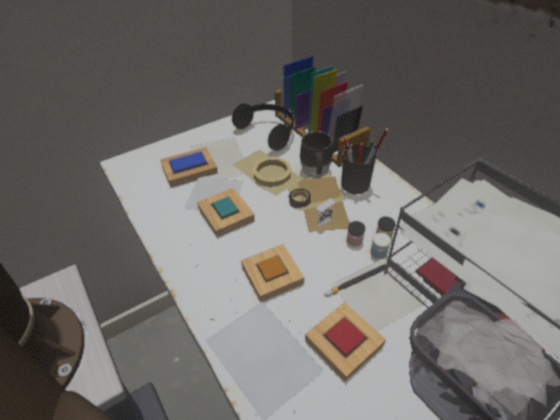

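View pics/top0.png

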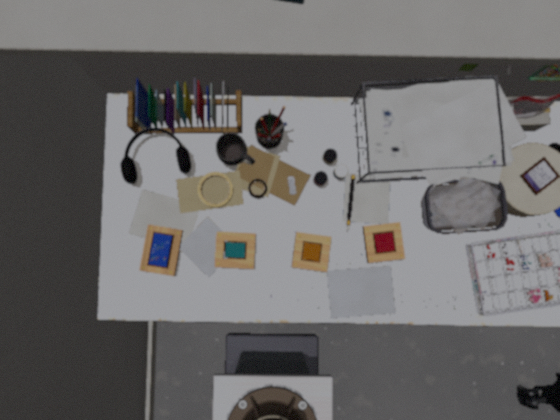

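The top view shows the inlays at about amber (312,252), red (384,242), teal (235,250) and blue (160,250). In the scene view they are at (273,268), (345,335), (225,207) and (189,162). I'll measure them from both views.

```bash
cat > h.py <<'E'
import numpy as np, cv2
def ray(p,uv):
    M=p['cam_to_world'];d=np.array([(uv[0]-p['cx'])/p['fx'],-(uv[1]-p['cy'])/p['fy'],-1.])
    d=M[:3,:3]@d;return M[:3,3],d/np.linalg.norm(d)
def onplane(p,uv,z):
    o,d=ray(p,uv);return o+d*(z-o[2])/d[2]
def tri(rays):
    A=np.zeros((3,3));b=np.zeros(3)
    for o,d in rays:
        P=np.eye(3)-np.outer(d,d);A+=P;b+=P@o
    x=np.linalg.solve(A,b);return x,[np.linalg.norm(np.cross(x-o,d)) for o,d in rays]
H={'amber':(8,22),'red':(170,182),'teal':(80,100),'blue':(108,128)}
def blob(bgr,name,near,rad=30,s=110,v=40):
    h,S,V=cv2.split(cv2.cvtColor(bgr,cv2.COLOR_BGR2HSV).astype(int)) if 0 else [c.astype(int) for c in cv2.split(cv2.cvtColor(bgr,cv2.COLOR_BGR2HSV))]
    lo,hi=H[name];m=((h>=lo)&(h<=hi))|((h+180>=lo)&(h+180<=hi))
    m&=(S>s)&(V>v)
    yy,xx=np.mgrid[:m.shape[0],:m.shape[1]];m&=np.hypot(xx-near[0],yy-near[1])<rad
    n,l,st,c=cv2.connectedComponentsWithStats(m.astype(np.uint8))
    if n<2:return None
    i=1+np.argmax(st[1:,4])
    cnt=max(cv2.findContours((l==i).astype(np.uint8),cv2.RETR_EXTERNAL,cv2.CHAIN_APPROX_NONE)[0],key=cv2.contourArea)
    r=cv2.minAreaRect(cnt)
    return r,st[i,4]
E
python3 - <<'E'
import cv2,numpy as np
t=cv2.imread('pics/top0.png');s=cv2.imread('pics/scene0.png')
for im,pts in((t,[(312,252),(300,240),(384,242),(235,250),(160,250)]),(s,[(273,268),(255,270),(345,335),(225,207),(189,162)])):
    hsv=cv2.cvtColor(im,cv2.COLOR_BGR2HSV)
    print([hsv[y,x].tolist() for x,y in pts])
c=np.hstack([cv2.resize(t[190:310,120:420],(800,320),interpolation=cv2.INTER_NEAREST)]);cv2.imwrite('pics/topz.png',c)
E
```

```text
[[17, 209, 121], [18, 95, 156], [176, 201, 108], [91, 192, 89], [112, 196, 122]]
[[16, 167, 153], [18, 104, 182], [178, 146, 141], [92, 124, 119], [114, 154, 152]]
```

View pics/topz.png

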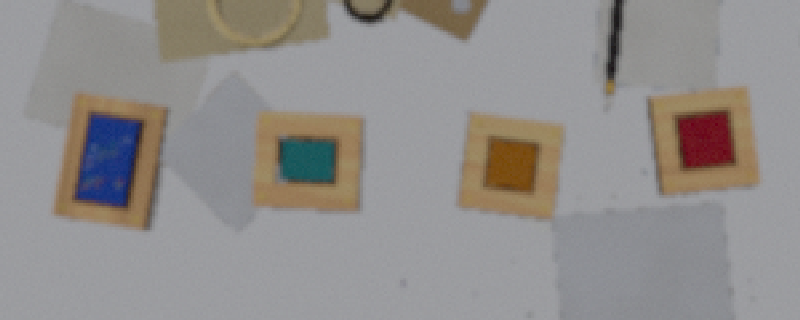

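The enlarged top view shows four clear, unobstructed coasters, with the glass well separated from the wood by colour. Next I'll triangulate.

```bash
python3 - <<'E'
import cv2,numpy as np
from h import *
from cell import ctrl
t=cv2.imread('pics/top0.png');s=cv2.imread('pics/scene0.png')
pt,ps=ctrl.camera_params('top'),ctrl.camera_params('scene')
for n,a,b in(('amber',(312,252),(273,268)),('red',(384,242),(345,335)),('teal',(235,250),(225,207)),('blue',(160,250),(189,162))):
    ra,na=blob(t,n,a,24,s=140);rb,nb=blob(s,n,b,24,s={'amber':140}.get(n,95))
    x,e=tri([ray(pt,ra[0]),ray(ps,rb[0])])
    print(n,ra,na,rb,nb,'tri',x.round(4),np.round(e,4),'plane.03',onplane(pt,ra[0],.03)[:2].round(4),onplane(ps,rb[0],.03)[:2].round(4))
E
```

```text
amber ((311.1231384277344, 251.51541137695312), (17.73696517944336, 17.86100196838379), 7.125016689300537) 313 ((271.70001220703125, 266.8999938964844), (19.230182647705078, 21.913463592529297), 63.43495178222656) 386 tri [ 0.4807 -0.098   0.0273] [0.0017 0.0017] plane.03 [ 0.4791 -0.0971] [ 0.4812 -0.1005]
red ((384.06158447265625, 241.99232482910156), (17.861000061035156, 17.736967086791992), 82.87498474121094) 317 ((345.0, 335.5), (30.405588150024414, 26.16295051574707), 45.0) 760 tri [ 0.5088 -0.2942  0.0266] [0.0015 0.0015] plane.03 [ 0.5074 -0.2926] [ 0.5088 -0.2962]
teal ((234.5, 249.5), (13.0, 17.0), 90.0) 233 ((224.6000213623047, 206.20004272460938), (15.20526123046875, 16.994115829467773), 63.43495178222656) 231 tri [0.4828 0.1074 0.0276] [0.0013 0.0013] plane.03 [0.4815 0.1078] [0.483  0.1046]
blue ((160.16610717773438, 249.55873107910156), (17.784029006958008, 30.586217880249023), 10.007980346679688) 503 ((187.5596466064453, 161.0321044921875), (11.685481071472168, 33.42814254760742), 73.3007583618164) 377 tri [0.4797 0.3057 0.0292] [0.0013 0.0013] plane.03 [0.4785 0.3059] [0.4805 0.3041]
```

Both views agree to about 2 mm, and the tops sit at roughly z = 0.03. I'll move toward amber with the fingers closing.

Request:
{"op": "servo_tool", "data": {
  "plan": [
    [[2,-2,0,0,0,0],[5,-5,0,0,0,0],[8.5,-8,0,0,0,0],[12,-11,0.5,0,0,0],[15.5,-14,1,0,0,0],[19,-17,2,0,0,0],[22,-20,3,0,0,0],[24,-22,3,0,0,0]]
  ],
  "claw": 0,
  "force": 40
}}

```text
time_s: 0.9
ee_pos: [0.3533, -0.3074, 0.1996]
tool_rot: [0.988, 0.157, -0.001, -0.002]
contact_force: [0.3, -0.3, -0.1]
width: 0.0004
```

```bash
cat >> h.py <<'E'
from scipy.spatial.transform import Rotation as R
def go(s,tgt):
    d=R.from_quat(s['tool_rot']).inv().apply(np.array(tgt)-s['ee_pos'])*100
    r=R.from_quat(s['tool_rot']);print('t',round(s['time_s'],2),'pos',s['ee_pos'].round(4),'F',s['contact_force'].round(2),'w',round(s['width'],4),'toolz',r.as_matrix()[:,2].round(3),'toolx',r.as_matrix()[:,0].round(3),'shift cm',d.round(2))
E
python3 -c "
from h import *;from cell import ctrl
go(ctrl.observe(),[.48,-.098,.1])"
```

```text
t 0.9 pos [ 0.3533 -0.3074  0.1996] F [ 0.28 -0.29 -0.06] w 0.0004 toolz [-0.002  0.003 -1.   ] toolx [ 0.951  0.31  -0.001] shift cm [ 18.56 -15.94  10.01]
```

Request:
{"op": "servo_tool", "data": {
  "plan": [
    [[3,-2.6,1,0,0,0],[6,-5.2,2,0,0,0],[9,-7.8,3,0,0,0],[12,-10.4,4.5,0,0,0],[15,-13,6,0,0,0],[17.5,-15,7.5,0,0,0],[18.5,-15.9,8.5,0,0,0],[18.6,-15.9,9,0,0,0]]
  ]
}}

```text
time_s: 1.7
ee_pos: [0.4809, -0.0959, 0.109]
tool_rot: [0.987, 0.159, -0.001, -0.003]
contact_force: [-0.0, -0.4, -0.3]
width: 0.0
```

```bash
python3 -c "
from h import *;from cell import ctrl
go(ctrl.observe(),[.48,-.098,.05])
p=ctrl.camera_params('wrist')
print(p)
cv2.imwrite('pics/w1.png',ctrl.camera('wrist')[:,:,::-1]);cv2.imwrite('pics/s1.png',ctrl.camera('scene')[:,:,::-1])"
```

```text
t 1.7 pos [ 0.4809 -0.0959  0.109 ] F [-0.03 -0.41 -0.34] w 0.0 toolz [-0.003  0.005 -1.   ] toolx [ 0.949  0.314 -0.002] shift cm [-0.14  0.21  5.9 ]
{'fx': 365.25769000528607, 'fy': 365.25769000528607, 'cx': 281.6691305022756, 'cy': 205.4397748074014, 'cam_to_world': array([[ 0.31395959,  0.9087812 ,  0.27485651,  0.55036208],
       [-0.9494237 ,  0.30200566,  0.08594889, -0.07295841],
       [-0.00489948, -0.28793976,  0.95763599,  0.25215784],
       [ 0.        ,  0.        ,  0.        ,  1.        ]])}
```

View pics/w1.png

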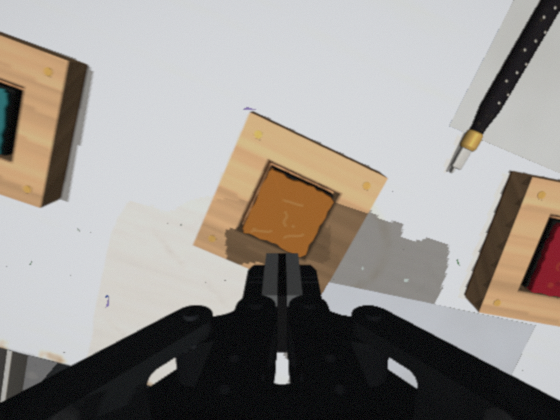

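View pics/s1.png

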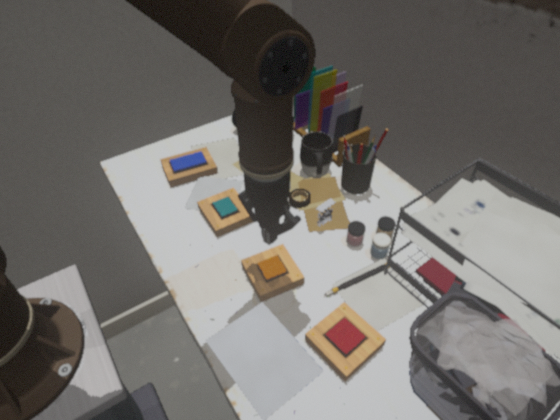

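The wrist view shows the amber glass with corners near (270,163), (340,192), (305,258) and (243,238). The fingertips are near (282,262), closed. I'll cross-check the centre by casting the ray.

```bash
python3 -c "
from h import *;from cell import ctrl
p=ctrl.camera_params('wrist');im=cv2.imread('pics/w1.png')
r=blob(im,'amber',(290,212),70,s=150);print(r)
for uv in[r[0][0],*cv2.boxPoints(r[0])]:print(onplane(p,uv,.030).round(4))
pt=ctrl.camera_params('top');o=ray(pt,(311.1,251.5));print(tri([o,ray(p,r[0][0])]))
"
```

```text
(((288.2637939453125, 213.4169464111328), (72.93201446533203, 71.34841918945312), 24.341089248657227), np.int32(4825))
[ 0.4816 -0.1015  0.03  ]
[ 0.4605 -0.0757  0.03  ]
[ 0.5072 -0.081   0.03  ]
[ 0.502  -0.1266  0.03  ]
[ 0.4538 -0.1238  0.03  ]
(array([ 0.47954037, -0.09982033,  0.02412187]), [np.float64(0.002394044613524436), np.float64(0.0023940446135244176)])
```

Request:
{"op": "servo_tool", "data": {
  "plan": [
    [[-0.1,0.3,1.5,0,0,0],[-0.1,0.35,3.5,0,0,0],[-0.1,0.35,5.3,0,0,0],[-0.1,0.35,6.5,0,0,0],[-0.1,0.35,7.1,0,0,0],[-0.1,0.35,7.1,0,0,0]]
  ]
}}

```text
time_s: 2.4
ee_pos: [0.4791, -0.1027, 0.0381]
tool_rot: [0.988, 0.157, -0.002, -0.002]
contact_force: [0.5, 0.2, 0.1]
width: -0.0001
```

Request:
{"op": "servo_tool", "data": {
  "plan": [
    [[0,0,0.15,0,0,0],[0,0,0.3,0,0,0],[0,0,0.45,0,0,0],[0,0,0.6,0,0,0],[0,0,0.7,0,0,0],[0,0,0.7,0,0,0]]
  ]
}}

```text
time_s: 3.0
ee_pos: [0.479, -0.1026, 0.031]
tool_rot: [0.988, 0.157, -0.002, -0.002]
contact_force: [-0.2, -0.1, 0.5]
width: 0.0003
```

Request:
{"op": "servo_tool", "data": {
  "plan": [
    [[0,0,0.1,0,0,0],[0,0,0.2,0,0,0],[0,0,0.3,0,0,0],[0,0,0.4,0,0,0],[0,0,0.4,0,0,0]]
  ]
}}

```text
time_s: 3.5
ee_pos: [0.4791, -0.1026, 0.0269]
tool_rot: [0.988, 0.157, -0.002, -0.002]
contact_force: [-1.5, 0.1, 2.0]
width: 0.0002
```

Request:
{"op": "servo_tool", "data": {
  "plan": [
    [[0,0,0.1,0,0,0],[0,0,0.2,0,0,0],[0,0,0.3,0,0,0],[0,0,0.3,0,0,0]]
  ]
}}

```text
time_s: 3.9
ee_pos: [0.4791, -0.1026, 0.0238]
tool_rot: [0.988, 0.157, -0.002, -0.002]
contact_force: [-0.3, -0.3, 2.5]
width: 0.0001
```

Request:
{"op": "servo_tool", "data": {
  "plan": [
    [[0,0,0.1,0,0,0],[0,0,0.2,0,0,0],[0,0,0.2,0,0,0]]
  ]
}}

```text
time_s: 4.2
ee_pos: [0.4791, -0.1026, 0.0217]
tool_rot: [0.988, 0.157, -0.002, -0.002]
contact_force: [0.1, 0.6, 2.3]
width: 0.0001
```

The force sits steady at about 2.4 N while sliding, so the inlay is moving. The TCP is at 21.7 mm, about level once the foam springs back. I'll lift and check.

Request:
{"op": "servo_tool", "data": {
  "plan": [
    [[0,0,-0.5,0,0,0],[0,0,-2,0,0,0],[0,0,-4,0,0,0],[0,0,-6,0,0,0],[-1,1,-8,0,0,0],[-3,3,-8.5,0,0,0],[-4,4,-8.5,0,0,0],[-4,4,-8.5,0,0,0]]
  ]
}}

```text
time_s: 5.0
ee_pos: [0.4527, -0.1554, 0.1071]
tool_rot: [0.988, 0.155, -0.003, -0.002]
contact_force: [-0.7, 1.0, -0.5]
width: -0.0004
```

```bash
python3 -c "
from h import *;from cell import ctrl
go(ctrl.observe(),[.508,-.294,.1])
p=ctrl.camera_params('wrist')
im=ctrl.camera('wrist')[:,:,::-1].copy();cv2.imwrite('pics/w2.png',im)
for n,c in(('red',(450,200)),('amber',(250,180))):
  r=blob(im,n,c,200,s=150);print(n,r,onplane(p,r[0][0],.030 if n=='red' else .024).round(4))
"
```

```text
t 5.0 pos [ 0.4527 -0.1554  0.1071] F [-0.67  1.01 -0.5 ] w -0.0004 toolz [-0.005  0.002 -1.   ] toolx [ 0.952  0.307 -0.005] shift cm [ 1.01 14.89  0.64]
red (((517.270263671875, 194.8783721923828), (85.98066711425781, 81.5418930053711), 9.462322235107422), np.int32(6135)) [ 0.5106 -0.2899  0.03  ]
amber (((208.04518127441406, 139.89700317382812), (78.27578735351562, 75.0625), 23.682086944580078), np.int32(5496)) [ 0.4833 -0.0971  0.024 ]
```

View pics/w2.png

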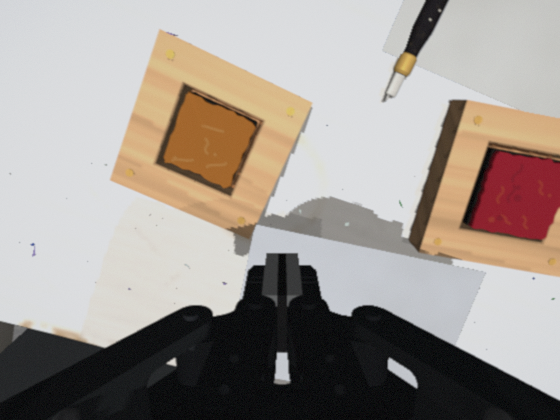

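In the wrist view the amber glass at (208,140) now lies in its recess, about level, and the coaster hasn't moved. The red glass is at (517,195), which is about (0.509, -0.292). Moving over it.

Request:
{"op": "servo_tool", "data": {
  "plan": [
    [[0.1,2,0,0,0,0],[0.3,5,0,0,0,0],[0.6,8,0,0,0,0],[0.8,11,0,0,0,0],[1,13.5,0,0,0,0],[1.1,14.7,1.5,0,0,0],[1.1,14.7,3,0,0,0],[1.1,14.7,3.5,0,0,0]]
  ]
}}

```text
time_s: 5.85
ee_pos: [0.5089, -0.2888, 0.0695]
tool_rot: [0.988, 0.156, -0.003, -0.003]
contact_force: [0.7, 1.1, 0.3]
width: -0.0002
```

```bash
python3 -c "
from h import *;from cell import ctrl
go(ctrl.observe(),[.509,-.2925,.037])"
```

```text
t 5.85 pos [ 0.5089 -0.2888  0.0695] F [0.67 1.14 0.28] w -0.0002 toolz [-0.007  0.005 -1.   ] toolx [ 0.951  0.309 -0.005] shift cm [-0.09  0.37  3.25]
```

Request:
{"op": "servo_tool", "data": {
  "plan": [
    [[-0.1,0.3,1,0,0,0],[-0.1,0.3,2.2,0,0,0],[-0.1,0.3,3.1,0,0,0],[-0.1,0.3,3.4,0,0,0],[-0.1,0.3,3.7,0,0,0],[-0.1,0.3,3.9,0,0,0],[-0.1,0.3,3.9,0,0,0]]
  ]
}}

```text
time_s: 6.55
ee_pos: [0.5087, -0.2918, 0.0305]
tool_rot: [0.988, 0.156, -0.003, -0.003]
contact_force: [0.8, -0.9, -0.4]
width: -0.0003
```

Request:
{"op": "servo_tool", "data": {
  "plan": [
    [[0,0,0.1,0,0,0],[0,0,0.2,0,0,0],[0,0,0.3,0,0,0],[0,0,0.4,0,0,0],[0,0,0.4,0,0,0]]
  ]
}}

```text
time_s: 7.05
ee_pos: [0.5089, -0.2919, 0.0266]
tool_rot: [0.988, 0.156, -0.003, -0.003]
contact_force: [-0.5, -0.5, 2.7]
width: -0.0001
```

Request:
{"op": "servo_tool", "data": {
  "plan": [
    [[0,0,0.1,0,0,0],[0,0,0.2,0,0,0],[0,0,0.3,0,0,0],[0,0,0.3,0,0,0]]
  ]
}}

```text
time_s: 7.45
ee_pos: [0.5089, -0.2919, 0.0235]
tool_rot: [0.988, 0.156, -0.003, -0.003]
contact_force: [0.3, 0.2, 2.2]
width: -0.0001
```

Request:
{"op": "servo_tool", "data": {
  "plan": [
    [[0,0,0.1,0,0,0],[0,0,0.2,0,0,0],[0,0,0.2,0,0,0]]
  ]
}}

```text
time_s: 7.75
ee_pos: [0.5089, -0.2919, 0.0213]
tool_rot: [0.988, 0.156, -0.003, -0.003]
contact_force: [0.3, 0.3, 1.5]
width: -0.0005
```

Request:
{"op": "servo_tool", "data": {
  "plan": [
    [[0,0,-0.5,0,0,0],[0,0,-2,0,0,0],[0,0,-4.5,0,0,0],[0,0,-7,0,0,0],[0,-1,-9,0,0,0],[-1,-4,-10,0,0,0],[-1.5,-7,-10,0,0,0],[-2,-10,-10,0,0,0]]
  ]
}}

```text
time_s: 8.55
ee_pos: [0.4593, -0.2028, 0.1236]
tool_rot: [0.988, 0.156, -0.002, -0.002]
contact_force: [-0.0, 1.0, 0.2]
width: -0.0001
```

```bash
python3 -c "
from h import *;from cell import ctrl
go(ctrl.observe(),[.4825,.1070,.09])
p=ctrl.camera_params('wrist')
im=ctrl.camera('wrist')[:,:,::-1].copy();cv2.imwrite('pics/w3.png',im)
"
```

```text
t 8.55 pos [ 0.4593 -0.2028  0.1236] F [-0.01  0.99  0.2 ] w -0.0001 toolz [-0.005  0.004 -1.   ] toolx [ 0.951  0.308 -0.003] shift cm [ 11.77 -28.74   3.47]
```

View pics/w3.png

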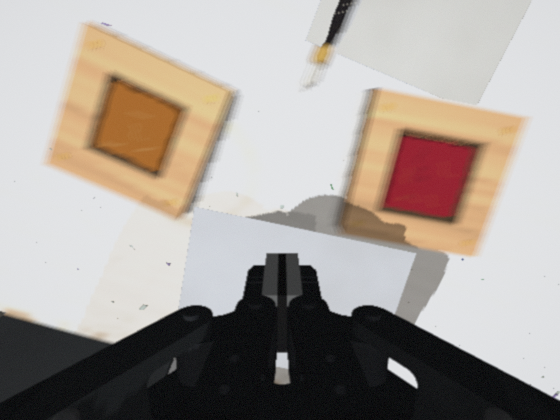

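Amber at (138,125) and red at (433,175) both look sunk in their recesses, slightly motion-blurred. On to teal.

Request:
{"op": "servo_tool", "data": {
  "plan": [
    [[1.3,-3.2,0,0,0,0],[2.9,-7,0,0,0,0],[4.4,-10.8,0,0,0,0],[6,-14.6,0,0,0,0],[7.5,-18.4,0,0,0,0],[9.1,-22.2,0.5,0,0,0],[10.4,-25.5,1,0,0,0],[11.4,-27.9,1.5,0,0,0]]
  ]
}}

```text
time_s: 9.4
ee_pos: [0.4781, 0.1059, 0.111]
tool_rot: [0.987, 0.159, -0.003, -0.004]
contact_force: [-0.2, 0.3, 0.3]
width: -0.0
```

Request:
{"op": "servo_tool", "data": {
  "plan": [
    [[0.1,-0.2,0.3,0,0,0],[0.1,-0.2,0.3,0,0,0]]
  ]
}}

```text
time_s: 9.6
ee_pos: [0.4784, 0.1088, 0.1085]
tool_rot: [0.987, 0.16, -0.003, -0.004]
contact_force: [-0.2, -1.2, -0.4]
width: -0.0004
```

```bash
python3 -c "
from h import *;from cell import ctrl
go(ctrl.observe(),[.4825,.1065,.045])
p=ctrl.camera_params('wrist')
im=ctrl.camera('wrist')[:,:,::-1].copy();cv2.imwrite('pics/w4.png',im)
r=blob(im,'teal',(280,200),110,s=120);print(r,onplane(p,r[0][0],.03))
"
```

```text
t 9.6 pos [0.4784 0.1088 0.1085] F [-0.24 -1.18 -0.44] w -0.0004 toolz [-0.007  0.008 -1.   ] toolx [ 0.949  0.316 -0.004] shift cm [0.34 0.41 6.34]
(((288.57135009765625, 207.48443603515625), (83.93331146240234, 64.70112609863281), 21.370620727539062), np.int32(5028)) [0.48411538 0.10754809 0.03      ]
```

View pics/w4.png

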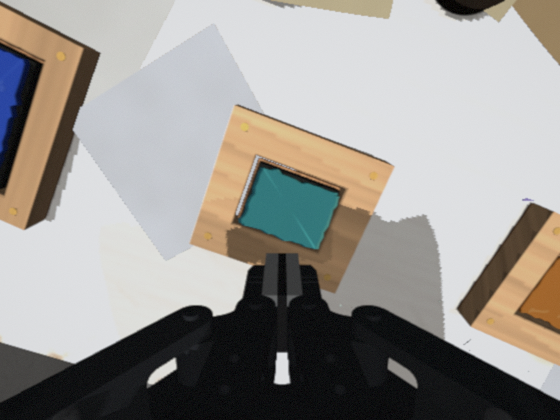

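The teal glass is centred at (289,207), about (0.483, 0.107). I'll descend and press.

Request:
{"op": "servo_tool", "data": {
  "plan": [
    [[0.3,0.2,1.5,0,0,0],[0.4,0.35,3.5,0,0,0],[0.4,0.35,5.3,0,0,0],[0.4,0.35,6.6,0,0,0],[0.4,0.35,7.2,0,0,0],[0.4,0.35,7.5,0,0,0],[0.4,0.35,7.8,0,0,0],[0.4,0.35,7.8,0,0,0]]
  ]
}}

```text
time_s: 10.45
ee_pos: [0.4831, 0.1057, 0.0307]
tool_rot: [0.987, 0.159, -0.002, -0.004]
contact_force: [0.9, 0.2, 0.1]
width: 0.0003
```

Request:
{"op": "servo_tool", "data": {
  "plan": [
    [[0,0,0.1,0,0,0],[0,0,0.2,0,0,0],[0,0,0.3,0,0,0],[0,0,0.4,0,0,0],[0,0,0.4,0,0,0]]
  ]
}}

```text
time_s: 10.95
ee_pos: [0.4834, 0.1058, 0.0268]
tool_rot: [0.987, 0.159, -0.002, -0.004]
contact_force: [1.0, -1.5, 2.3]
width: -0.0002
```

Request:
{"op": "servo_tool", "data": {
  "plan": [
    [[0,0,0.1,0,0,0],[0,0,0.2,0,0,0],[0,0,0.3,0,0,0],[0,0,0.3,0,0,0]]
  ]
}}

```text
time_s: 11.35
ee_pos: [0.4834, 0.1057, 0.0236]
tool_rot: [0.987, 0.159, -0.002, -0.004]
contact_force: [1.0, -0.6, 2.4]
width: -0.0002
```

Request:
{"op": "servo_tool", "data": {
  "plan": [
    [[0,0,0.1,0,0,0],[0,0,0.25,0,0,0],[0,0,0.25,0,0,0]]
  ]
}}

```text
time_s: 11.65
ee_pos: [0.4834, 0.1058, 0.021]
tool_rot: [0.987, 0.159, -0.002, -0.004]
contact_force: [0.3, -0.7, 3.1]
width: 0.0002
```

Request:
{"op": "servo_tool", "data": {
  "plan": [
    [[0,0,-0.5,0,0,0],[0,0,-2,0,0,0],[0,0,-5,0,0,0],[0,0,-8,0,0,0],[-1,1,-12,0,0,0],[-3,3,-16,0,0,0],[-4,4,-18,0,0,0],[-4,4,-18,0,0,0]]
  ]
}}

```text
time_s: 12.45
ee_pos: [0.4595, 0.0524, 0.2037]
tool_rot: [0.987, 0.158, -0.0, -0.003]
contact_force: [0.4, -0.0, -0.1]
width: 0.0
```

Request:
{"op": "servo_tool", "data": {
  "plan": [
    [[-1,1,0,0,0,0],[-3,3,0,0,0,0],[-4,5,0,0,0,0],[-4,5,0,0,0,0],[-4,5,0,0,0,0],[-4,5,0,0,0,0]]
  ]
}}

```text
time_s: 13.05
ee_pos: [0.4371, -0.0063, 0.2029]
tool_rot: [0.987, 0.158, -0.0, -0.004]
contact_force: [-0.5, 0.4, -0.1]
width: -0.0003
```

```bash
python3 -c "
from h import *;from cell import ctrl
go(ctrl.observe(),[.4825,.1065,.045])
p=ctrl.camera_params('wrist')
cv2.imwrite('pics/w5.png',ctrl.camera('wrist')[:,:,::-1]);cv2.imwrite('pics/s5.png',ctrl.camera('scene')[:,:,::-1]);cv2.imwrite('pics/t5.png',ctrl.camera('top')[:,:,::-1])
"
```

```text
t 13.05 pos [ 0.4371 -0.0063  0.2029] F [-0.48  0.36 -0.09] w -0.0003 toolz [-0.002  0.007 -1.   ] toolx [0.95  0.313 0.001] shift cm [ 7.83 -9.17 15.86]
```

View pics/w5.png

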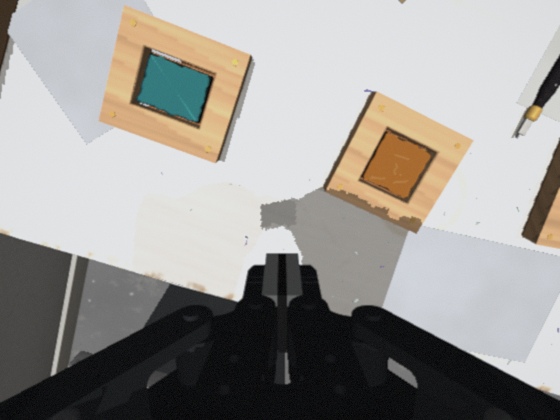

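View pics/s5.png

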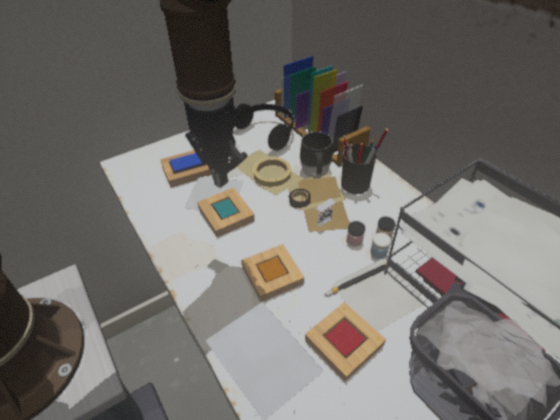

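In the scene view the amber (272,269), red (345,337) and teal (225,208) glass look level with the wood. Blue is still proud, and nothing else has moved. I'll check numerically how far the glass dropped between the before and after scene images.

```bash
python3 -c "
from h import *;from cell import ctrl
ps=ctrl.camera_params('scene');pt=ctrl.camera_params('top')
a=cv2.imread('pics/scene0.png');b=cv2.imread('pics/s5.png');t0=cv2.imread('pics/top0.png');t=cv2.imread('pics/t5.png')
for n,c,d,cr in(('amber',(272,268),(311,251),140),('red',(345,335),(384,242),95),('teal',(225,207),(234,250),95)):
  r0=blob(a,n,c,24,s=cr);r1=blob(b,n,c,24,s=cr);
  q0=blob(t0,n,d,24,s=140);q1=blob(t,n,d,24,s=140)
  print(n,r0[0][0],r1[0][0],'top',q0[0][0],q1 and q1[0][0])
  o,dd=ray(ps,r0[0][0]);X=onplane(ps,r0[0][0],.03)
  R_=ps['cam_to_world'];
  def pr(X):
    v=R_[:3,:3].T@(X-R_[:3,3]);return np.array([ps['cx']+ps['fx']*v[0]/-v[2],ps['cy']-ps['fy']*v[1]/-v[2]])
  e=pr(X-[0,0,.001])-pr(X);print('  drop mm', np.dot(np.subtract(r1[0][0],r0[0][0]),e)/e.dot(e), e)
g0=cv2.cvtColor(a,6);g1=cv2.cvtColor(b,6)
for n,(x,y) in dict(amberwood=(272,284),redwood=(345,355),tealwood=(225,222)).items():
  T=g0[y-14:y+15,x-40:x+41].astype(np.float32)
  U=g1[y-14:y+15,x-40:x+41].astype(np.float32);print(n,cv2.phaseCorrelate(T,U))
d=cv2.absdiff(g0,g1);cv2.imwrite('pics/d.png',d*3)
"
```

```text
amber (271.70001220703125, 266.8999938964844) (271.60003662109375, 268.7000427246094) top (311.1231384277344, 251.51541137695312) (314.0, 252.0)
  drop mm 5.864985083313246 [0.01482596 0.30536704]
red (345.0, 335.5) (344.7500305175781, 337.2500305175781) top (384.06158447265625, 241.99232482910156) (383.7799987792969, 241.95999145507812)
  drop mm 6.092596750413022 [-0.05218137  0.28519825]
teal (224.6000213623047, 206.20004272460938) (224.82247924804688, 208.07394409179688) top (234.5, 249.5) (234.5, 249.5)
  drop mm 6.019545112816941 [0.04674359 0.30982615]
amberwood ((0.4699428857931025, -0.03544155247097969), 0.6979116514386463)
redwood ((0.4051769716174647, 0.013434807038967378), 0.9648807657108386)
tealwood ((0.35927540445801043, 0.07047850097619346), 0.925710595684287)
```

View pics/d.png

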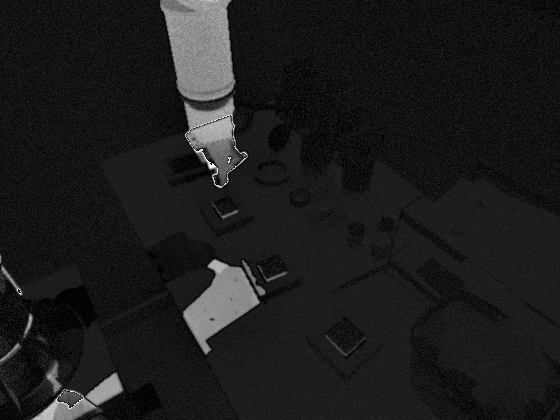

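The difference image shows only the arm and its shadow, plus the three glass tops. They dropped about 6 mm each, and the coasters and bystanders are unchanged. The arm is clear, so I'm handing in.

```bash
python3 -c "
from cell import ctrl
print(ctrl.finish_job())"
```

```text
the job is handed in; nothing more can be done
None
```

I pressed the amber, then the red, then the teal inlay down to about level with the closed fingertips, never going near the blue one, and handed the job in at about 13 s. No verdict was reported.

- **Presses:** each one stopped with the fingertips at about z = 21 to 22 mm. The wrist force readings stayed at about 3 N or less, far below the 40 N limit.
- **Before and after scene views:** the three glass tops dropped 5.9 mm (amber), 6.1 mm (red) and 6.0 mm (teal). The image resolution makes that good to only about 1.5 mm. Together with the final fingertip height, it puts the inlays level to about 1 mm below the wood once the foam springs back.
- **Coasters and bystanders:** the wood shifted less than half a pixel, under about 1 mm, and no bystander showed any movement in the difference image. I did not measure the blue inlay again. It was partly behind the arm in the last view, but the arm never came close to it.
- **One disagreement:** the top view put the amber centre about 3 pixels away after the press. I put this down to the gripper partly covering it there, because the scene and wrist views showed no shift.

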